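# Try the bread bin's folding lid stay

## Robot

A 7-joint arm with a two-finger parallel gripper is mounted at the origin on a cart in front of the work surface, level with it; the furniture and walls round the work are solid. World frame = base frame: x ahead of the robot, y to its left, z up, the work surface at z = 0. Lengths are in mm, angles in rad, forces in N, time in s.
With the tool pointing down it reaches from about 350 to 900 mm from the base axis. Payload 7.2 kg.
Tool frame: the origin (TCP) lies at the very end of the fingers, on their centre line; the grasp point (between the pads) lies bot.grasp_offset behind it (bot.grasp_offset is the distance from the TCP to the grasp point, in mm); z points along the fingers, y is the line along which they close (so a half turn about z gives the same grasp; the last joint's range is limited). The gripper opens to 85 mm and grips with 20 to 120 N. Pads are 22 mm wide; open, the fingers measure 114 mm over their backs; the gripper's body (76 mm by 85 mm) begins 54 mm behind the grasp point. The pads swing forward as they close: fully open they stand 13 mm farther back than shut.
Start: joints at [1.08, 0.411, -0.013, 1.596, 0.006, 1.134, -0.082], TCP at [256.436, -569.973, 231.297] pointing down, gripper open.
Joint ranges: [-2.95, 2.95], [-0.29, 1.99], [-1.47, 1.44], [0.14, 2.54], [-1.03, 4.17], [0.13, 1.85], [-2.86, 2.86]. Speed limits (rad/s): [2.39, 2.39, 3.01, 3.01, 3.14, 3.14, 3.14].

## Interface

Orientations are given as a unit quaternion [w, x, y, z].
In Python, from cell import bot gives the robot as it stands.
- The arm moves only by the shell command python3 -m pendant 'ROWS' [OPENING] [FORCE]. ROWS is JSON, one flat list of numbers, 4 for each row, row after row: the shift along the tool's x, y, z in mm, then the turn about the tool's z in units of 8 degrees (1.0 is 8 degrees). In form: [dx, dy, dz, spin, dx, dy, dz, spin, ...]. A call has 1 to 10 rows; each row shifts and turns the commanded pose from where the row before left it, along the tool's axes as they then stand; what a row does not reach is not made up. A row lasts 1/8 s, in which the tool goes at most 62.5 mm and 10.7 degrees, less where a joint would pass 70% of its speed; a pose out of reach is approached as far as the arm can. A call is refused whole if a number of a shift passes 62.5 or a number of a turn 1, either way. A call with a gripper value outside its range is refused whole. OPENING is the opening, from -1 (shut) to 1 (fully open), set as the call begins (- or left out, the last holds). The fingers move at their own pace and stop on an object; FORCE is the grip in N (left out, the last holds). Time passes only in rows, so rows that do not move let the fingers close. It gives the time, the measured TCP pose, the force, the opening and the grip force at its end, in the units of the state.
- bot.observe(): the state, without advancing time (a new reading comes with each control period).
- bot.read_camera(name): name is "scene" or "top"; returns (picture, depth): 420x560x3 uint8, red, green, blue; 420x560 float32, mm along the optical axis (not along the pixel's ray), 0 where there is no reading.
- bot.camera_params(name): a dict with "fx", "fy", "cx", "cy" (pixels), "k1" (the pictures are not rectified: a ray, as slopes to the right and down, at radius r is drawn at 1 + k1 r^2 times it, then the intrinsics apply), "R" (3x3) and "t" (3): a world point X has camera coordinates R X + t. Camera axes: x right, y down, z forward; pixel columns grow to the right and rows downward; lengths in mm; the calibration is good to about 2 mm. A picture is of the moment at which its call begins. camera_params takes no time and is no camera call.
- bot.sign_off(): hands the job in; it is judged then, once.
The state is a dict: "clock": time; "joint_positions": joint angles; "joint_velocities": joint speeds; "joint_efforts": joint torques, N m; "tool_pos": TCP position; "orientation": TCP orientation; "contact_force": force on the tool from outside, world axes, zero at the start; "torque": the same for the moment, N m; "width": finger opening in mm; "gripper_force": force on a finger pad.
Only numpy, scipy, OpenCV 4.12 (cv2) and the standard library are available. Lean on these libraries where they do the work, as an engineer would, in place of code of your own. Each camera call takes 0.05 s, during which the arm holds its last target. There are 200 camera calls.

## Task

The bread bin's folding lid stay has just been refitted: try it out. Raise the lid of the bread bin (the larger white box, with the bar handle) by its handle until the stay locks straight, and let go so that the lid stands open on its stay alone for at least two seconds. Then press the stay's knee down to break it and see that the lid goes all the way shut, without slamming it.

Things in the scene. Friction and masses are not known exactly. Their poses are not given: they have to be found in the camera images.
- bread_bin: Larger of two white wooden-lidded boxes (the smaller, with a round knob on top, is a bystander). 195 mm deep (x) by 260 wide (y), rim 95 mm high, fixed to the worktop; lid 12 mm thick. Origin: centre of the underside; x points from the handle side to the hinge side, y left seen from the handle side, z up. The lid's hinge axis runs along y through (97.5, 0, 95) mm.
- lid_handle (a point): Middle of the lid's steel bar handle: round bar 10 mm thick, 100 mm long along the bin's y, held out from the lid's front edge in the plane of the lid with 35 mm of free air between bar and edge. 240 mm from the hinge axis; lid shut, at (-142.5, 0, 101) mm in the bin's frame. It swings up and back in an arc about the hinge.
- knee_knob (a point): Middle of the knob on the stay's knee: dark steel cylinder 18 mm thick, 34 mm long, along the bin's y. The stay is two flat steel links by the right (-y) wall inside the bin, hidden when the lid is shut. Locked, the knob is at (-15, -89, 128) mm in the bin's frame, free from above. Pressing it down with 1 to 3 N breaks the lock; once it is 35 mm down the lid sinks on by itself.
- bin_lid (a joint): Lid angle in rad, 0 = shut, grows as it opens. The stay is straight and stops the lid at 1.40; locked, the lid rests at 1.38. The lid weighs about 0.8 kg, the hinge is strongly damped: lifting takes 4 to 9 N at the handle; unlocked it sinks shut by itself in 3 to 6 s.
- stay_knee (a joint): Angle of the stay's knee in rad: 0 = folded (lid shut), 2.00 = both links in line, 2.25 = locked, bent 0.25 rad upward past the line against its stop. A light spring in the knee snaps it past the line to the lock when the lid comes up to about 1.38 or more.

How it is judged (in metres and radians):
On the way:
1. the lid stands open on the locked stay, untouched by the robot (value of joint stay_knee above 2.1 rad and value of joint bin_lid above 1.25 rad and contact force between each of the arm, the fingers and bread_bin below 0.2 N), for 1.5 s.
At the end, for the whole second after the job is handed in: The lid is shut (within 0.05 rad) and at rest, after it had stood open on the locked stay (knee above 2.1 rad, lid above 1.25 rad) untouched by the robot for 1.5 s (value of joint bin_lid below 0.05 rad and velocity of joint bin_lid above -0.05 rad/s).
It fails at once if the lid is slammed: it swings shut faster than 2.5 rad/s (velocity of joint bin_lid below -2.5 rad/s).
It also fails if it takes over 56 s, if anything falls off the work surface, if the arm or the gripper's body presses on something with over 40 N, if the wrist force passes 120 N, or if a joint passes its speed limit or range.

## Working session

There is one attempt and no reset: what is moved stays moved. The work goes in short steps, Python scripts to look and compute and a shell command to move; the robot and the scene stay as the last step left them, time stands still between calls to the robot, and variables do not carry over. Pictures are saved under pics/ and viewed, at most 11 in all, crops included, and the job is handed in when it is done.

```bash
mkdir -p pics; python3 - <<'E'
from cell import bot
import cv2,numpy as np
for n in("scene","top"):
    im,d=bot.read_camera(n); cv2.imwrite(f"pics/{n}0.png",im[:,:,::-1]); np.save(f"pics/{n}0.npy",d)
    p=bot.camera_params(n); print(n,{k:np.round(v,3).tolist() for k,v in p.items()})
s=bot.observe(); print({k:np.round(v,3).tolist() for k,v in s.items()},bot.grasp_offset)
E
```

```text
scene {'fx': 387.986, 'fy': 387.986, 'cx': 279.366, 'cy': 206.348, 'k1': -0.098, 'R': [[-0.839, -0.543, -0.005], [-0.274, 0.431, -0.86], [0.47, -0.72, -0.511]], 't': [278.422, 370.668, 403.391]}
top {'fx': 527.322, 'fy': 527.322, 'cx': 274.605, 'cy': 201.819, 'k1': -0.066, 'R': [[0.023, -1.0, 0.002], [-0.995, -0.023, -0.093], [0.093, 0.0, -0.996]], 't': [-334.428, 542.829, 904.632]}
{'clock': 0.1, 'joint_positions': [1.08, 0.412, -0.013, 1.597, 0.006, 1.134, -0.082], 'joint_velocities': [0.0, -0.0, -0.0, -0.001, -0.002, -0.0, -0.002], 'joint_efforts': [0.003, -60.183, 0.684, -30.009, 0.014, 0.006, -0.0], 'tool_pos': [256.25, -569.559, 230.517], 'orientation': [-0.001, 0.978, 0.21, -0.0], 'contact_force': [-0.178, 0.205, -0.322], 'torque': [0.008, 0.026, 0.009], 'gripper_force': 0.0, 'width': 85.329} 18.700000000000003
```

View pics/scene0.png

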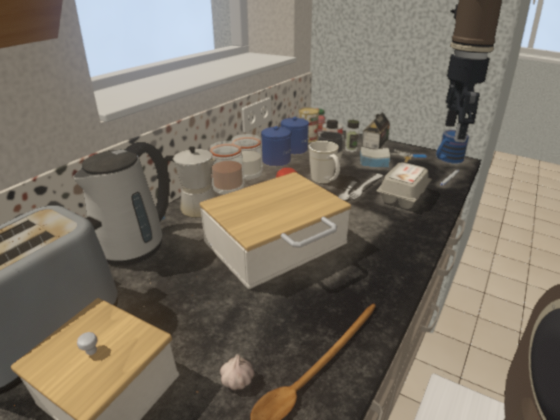

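View pics/top0.png

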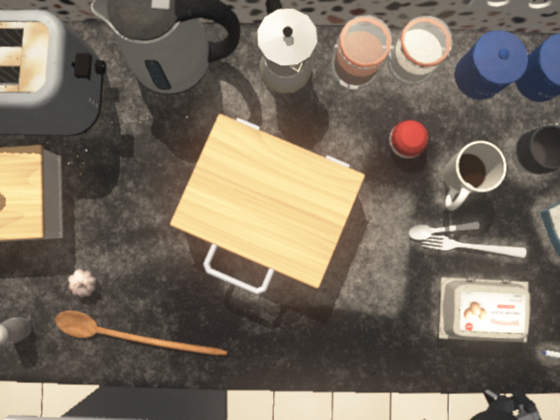

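The top view shows lid corners at about (222,118), (364,175), (319,286) and (172,226), with the handle bar from (206,267) to (266,291).

```bash
cat > h.py <<'E'
import numpy as np,cv2
from cell import bot
def ray(n,uv):
    p=bot.camera_params(n);K=np.array([[p["fx"],0,p["cx"]],[0,p["fy"],p["cy"]],[0,0,1]])
    u=cv2.undistortPoints(np.float64([[uv]]),K,np.array([p["k1"],0,0,0.]))[0,0]
    R=np.array(p["R"]);t=np.array(p["t"]);return -R.T@t,R.T@np.array([u[0],u[1],1])
def onz(n,uv,z):
    o,d=ray(n,uv);return o+d*(z-o[2])/d[2]
E
python3 - <<'E'
from h import *
np.set_printoptions(precision=1,suppress=True)
c=np.array([onz("top",q,107) for q in[(222,118),(364,175),(319,286),(172,226)]])
print(c, [np.linalg.norm(c[i]-c[(i+1)%4]) for i in range(4)])
h=np.array([onz("top",q,101) for q in[(206,267),(266,291)]]);print(h,h.mean(0))
ex=(c[0]+c[1]-c[2]-c[3])[:2];ey=(c[0]+c[3]-c[1]-c[2])[:2]
print(np.degrees(np.arctan2(ex[1],ex[0])),np.degrees(np.arctan2(-ey[0],ey[1])),c.mean(0))
im=cv2.imread("pics/top0.png")[90:310,150:390];cv2.imwrite("pics/topc.png",cv2.resize(im,None,fx=2.7,fy=2.7,interpolation=2))
d=np.load("pics/top0.npy");print(d[200,270],d[281,238],d[280,236])
s=bot.observe();from scipy.spatial.transform import Rotation as R
q=s["orientation"];print(R.from_quat([q[1],q[2],q[3],q[0]]).as_matrix())
E
```

```text
[[ 678.5 -232.8  107. ]
 [ 589.6 -465.9  107. ]
 [ 409.9 -395.6  107. ]
 [ 499.9 -158.2  107. ]] [np.float64(249.47141755561032), np.float64(192.94169243262226), np.float64(253.9204660734027), np.float64(193.56355402699435)]
[[ 435.7 -214.3  101. ]
 [ 399.8 -311.5  101. ]] [ 417.7 -262.9  101. ]
-22.026515517910944 -20.81132435488015 [ 544.5 -313.1  107. ]
847.7485 840.2277 838.99036
[[ 0.9  0.4 -0. ]
 [ 0.4 -0.9  0. ]
 [-0.  -0.  -1. ]]
```

View pics/topc.png

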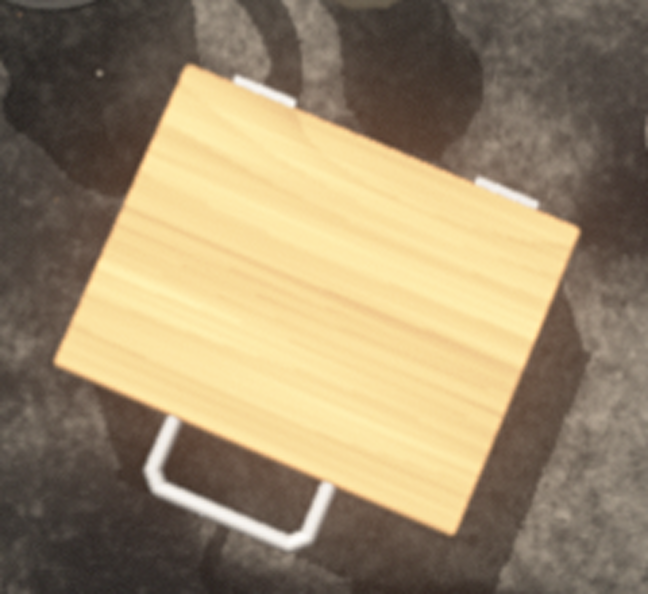

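```bash
python3 -m pendant '[38.8,-30.8,0,0,38.8,-30.8,0,0,38.8,-30.8,0,0,38.8,-30.8,0,0,38.8,-30.8,0,0,38.8,-30.8,0,0,38.8,-30.8,0,0,0,0,0,-1,0,0,0,-1,0,0,0,-1]' -0.2 20; python3 -m pendant '[0,0,0,-1,0,0,0,-1,0,0,0,-0.56,0,0,0,0,0,0,0,0]'
cat >> h.py <<'E'
from scipy.spatial.transform import Rotation as Ro
C=np.array([544.5,-313.1,0]);B=Ro.from_euler("z",-21.3,degrees=True).as_matrix()
def st():
    s=bot.observe();q=s["orientation"];M=Ro.from_quat([q[1],q[2],q[3],q[0]]).as_matrix()
    p=np.array(s["tool_pos"]);np.set_printoptions(precision=2,suppress=True)
    print("t",s["clock"],"tcp",p,"inbin",B.T@(p-C),"yang",np.degrees(np.arctan2(M[1,1],M[0,1])),"z",M[:,2],"F",np.array(s["contact_force"]),"w",s["width"],s["gripper_force"],"q",np.array(s["joint_positions"]));return p,M
def goto(target):
    p,M=st();print("move tool axes",M.T@(np.array(target)-p))
E
python3 - <<'E'
from h import *
goto([415,-262,140])
im,d=bot.read_camera("top");cv2.imwrite("pics/top1.png",cv2.resize(im[150:400,100:400,::-1],None,fx=2.4,fy=2.4))
E
```

```text
clock: 1.35
tool_pos: [415.5, -261.6, 231.0]
orientation: [-0.0, 0.912, 0.411, -0.0]
contact_force: [-0.2, -0.1, -0.5]
width: 34.1
gripper_force: 0.0
clock: 1.98
tool_pos: [415.5, -261.9, 231.1]
orientation: [-0.0, 0.826, 0.564, -0.0]
contact_force: [0.4, -0.1, -0.0]
width: 34.1
gripper_force: 0.0
t 1.975 tcp [ 415.53 -261.91  231.15] inbin [-138.76    0.85  231.15] yang -21.402636645215665 z [-0.  0. -1.] F [ 0.39 -0.08 -0.03] w 34.12982600843456 0.0 q [ 0.72  0.2  -0.29  1.9   0.07  1.05  0.02]
move tool axes [-0.28 -0.43 91.15]
```

View pics/top1.png

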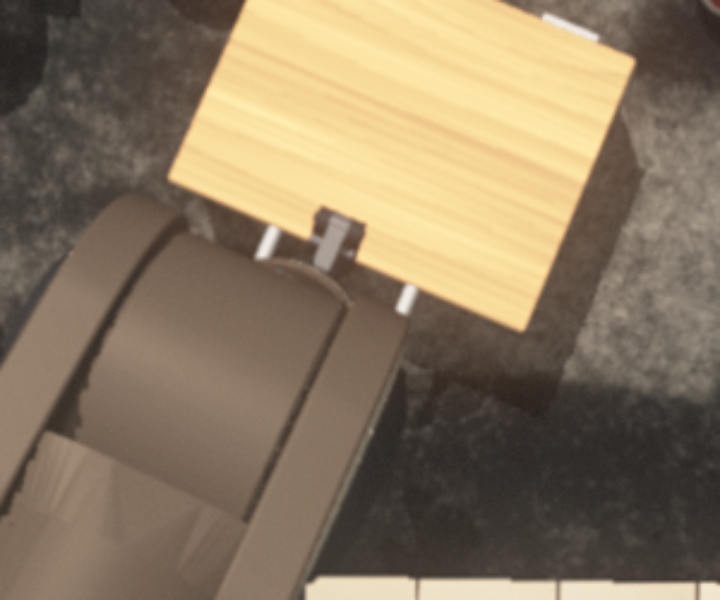

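The arm hides the handle, but the fingers show between the two handle legs, which are at about (268,243) and (406,300). I'll go down.

```bash
python3 -m pendant '[0,0,40,0,0,0,40,0,0,0,25,0,0,0,0,0]'; python3 -m pendant '[0,0,15,0,0,0,14,0,0,0,14,0,0,0,0,0]'; python3 -m pendant '[0,0,0,0,0,0,0,0,0,0,0,0,0,0,0,0]' -1 20; python3 -c "
from h import *
st()"
```

```text
clock: 2.52
tool_pos: [414.5, -261.2, 124.8]
orientation: [-0.002, 0.826, 0.564, -0.001]
contact_force: [-0.3, 0.1, -0.2]
width: 34.2
gripper_force: 0.0
clock: 3.02
tool_pos: [415.0, -261.5, 82.2]
orientation: [-0.001, 0.826, 0.564, -0.0]
contact_force: [1.0, 0.1, 0.4]
width: 34.0
gripper_force: 0.0
clock: 3.52
tool_pos: [413.5, -261.1, 83.4]
orientation: [-0.002, 0.826, 0.564, -0.001]
contact_force: [-7.7, 3.3, 5.2]
width: 9.3
gripper_force: 20.8
t 3.525 tcp [ 413.5  -261.07   83.39] inbin [-140.95    0.89   83.39] yang -21.31828442453575 z [-0.  0. -1.] F [-7.68  3.31  5.23] w 9.344946283308348 20.83577424287796 q [ 0.68  0.39 -0.27  2.05  0.15  0.72 -0.06]
```

```bash
python3 - <<'E'
import numpy as np
t=np.arange(0,1.401,0.07)
y=240*(1-np.cos(t))+6*np.sin(t);z=-(240*np.sin(t)-6*(1-np.cos(t)))
print(np.round(np.c_[t[1:],np.diff(y),np.diff(z),y[1:],z[1:]],1).tolist())
E
```

```text
[[0.1, 1.0, -16.8, 1.0, -16.8], [0.1, 2.2, -16.7, 3.2, -33.4], [0.2, 3.3, -16.5, 6.5, -49.9], [0.3, 4.5, -16.2, 11.0, -66.1], [0.4, 5.6, -15.8, 16.6, -81.9], [0.4, 6.7, -15.4, 23.3, -97.3], [0.5, 7.8, -14.9, 31.1, -112.2], [0.6, 8.8, -14.3, 39.8, -126.6], [0.6, 9.8, -13.7, 49.6, -140.2], [0.7, 10.7, -13.0, 60.3, -153.2], [0.8, 11.6, -12.2, 71.9, -165.4], [0.8, 12.4, -11.3, 84.3, -176.7], [0.9, 13.2, -10.4, 97.4, -187.2], [1.0, 13.9, -9.5, 111.3, -196.7], [1.0, 14.5, -8.5, 125.8, -205.2], [1.1, 15.0, -7.5, 140.8, -212.6], [1.2, 15.5, -6.4, 156.4, -219.0], [1.3, 15.9, -5.3, 172.3, -224.3], [1.3, 16.3, -4.2, 188.6, -228.5], [1.4, 16.5, -3.0, 205.1, -231.5]]
```

```bash
python3 -m pendant '[0,-1,-16.8,0,0,1.2,-16.7,0,0,3.3,-16.5,0,0,4.5,-16.2,0,0,5.6,-15.8,0,0,0,0,0]'; python3 -c "
from h import *
st()"
```

```text
clock: 4.28
tool_pos: [428.9, -267.2, 167.0]
orientation: [0.001, 0.826, 0.564, 0.0]
contact_force: [-0.6, -1.2, -2.6]
width: 8.6
gripper_force: 20.0
t 4.275 tcp [ 428.89 -267.2   167.  ] inbin [-124.39    0.76  167.  ] yang -21.302898774982115 z [ 0. -0. -1.] F [-0.62 -1.19 -2.59] w 8.64182792696846 19.973630905151367 q [ 0.7   0.3  -0.29  1.94  0.11  0.91 -0.01]
```

```bash
python3 - <<'E'
from h import *
im,d=bot.read_camera("scene");cv2.imwrite("pics/s1.png",cv2.resize(im[120:320,150:420,::-1],None,fx=2.6,fy=2.6))
E
```

```text
(no output)
```

View pics/s1.png

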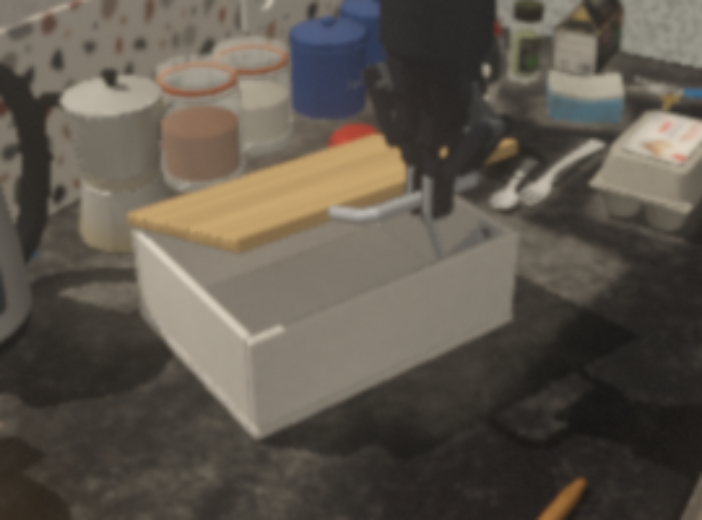

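The lid is rising with the bar gripped at about (425,200), and the unfolding stay shows near (440,240). I'll continue.

```bash
python3 -m pendant '[0,6.7,-15.4,0,0,7.8,-14.9,0,0,8.8,-14.3,0,0,9.8,-13.7,0,0,10.7,-13,0,0,11.6,-12.2,0,0,12.4,-11.3,0,0,0,0,0]' - 40; python3 -c "
from h import *
st()"
```

```text
clock: 5.32
tool_pos: [489.8, -291.6, 262.1]
orientation: [-0.001, 0.826, 0.564, -0.001]
contact_force: [-14.0, 3.6, 13.3]
width: 8.3
gripper_force: 40.1
t 5.325 tcp [ 489.83 -291.59  262.07] inbin [-58.75   0.18 262.07] yang -21.340534043900014 z [-0. -0. -1.] F [-14.05   3.59  13.3 ] w 8.29848757570623 40.06635367870331 q [ 0.67  0.31 -0.28  1.68  0.1   1.17 -0.01]
```

```bash
python3 -m pendant '[0,11.5,-12,0,0,13,-10.5,0,0,14.5,-8.5,0,0,15,-7.5,0,0,15.5,-6.4,0,0,0,0,0]' - 30; python3 -c "
from h import *
st()"
```

```text
clock: 6.08
tool_pos: [556.8, -318.3, 307.2]
orientation: [0.002, 0.826, 0.564, -0.0]
contact_force: [-5.0, -0.7, 7.2]
width: 8.4
gripper_force: 38.0
t 6.075 tcp [ 556.75 -318.34  307.17] inbin [ 13.32  -0.43 307.17] yang -21.362087468236098 z [ 0. -0. -1.] F [-5.05 -0.73  7.24] w 8.405899326254499 37.984721660614014 q [ 0.63  0.41 -0.27  1.44  0.11  1.31 -0.02]
```

```bash
python3 -m pendant '[0,12,-5.5,0,0,12,-4,0,0,12,-3,0,0,0,0,0,0,0,0,0]'; python3 -c "
from h import *
st()"
```

```text
clock: 6.7
tool_pos: [589.3, -331.3, 318.4]
orientation: [0.001, 0.826, 0.564, -0.0]
contact_force: [-2.8, -3.4, 3.3]
width: 8.4
gripper_force: 36.9
t 6.7 tcp [ 589.32 -331.33  318.37] inbin [ 48.38  -0.71 318.37] yang -21.381871740289068 z [ 0. -0. -1.] F [-2.81 -3.39  3.34] w 8.406842221450157 36.93916082382202 q [ 0.61  0.47 -0.27  1.32  0.12  1.37 -0.03]
```

```bash
python3 -m pendant '[0,5,-1,0,0,5,-0.8,0,0,3,-0.5,0,0,0,0,0,0,0,0,0]'; python3 -c "
from h import *
st()"; python3 -m pendant '[0,3,0,0,0,0,0,0,0,0,0,0]'; python3 - <<'E'
from h import *
st();im,d=bot.read_camera("scene");cv2.imwrite("pics/s2.png",cv2.resize(im[50:300,130:430,::-1],None,fx=2.4,fy=2.4))
E
```

```text
clock: 7.32
tool_pos: [601.5, -336.1, 320.5]
orientation: [0.001, 0.826, 0.564, -0.0]
contact_force: [-1.7, -4.3, 1.7]
width: 8.2
gripper_force: 37.1
t 7.325 tcp [ 601.47 -336.12  320.54] inbin [ 61.44  -0.75 320.54] yang -21.38871514980218 z [ 0. -0. -1.] F [-1.66 -4.3   1.68] w 8.186534529331398 37.096123695373535 q [ 0.6   0.49 -0.26  1.28  0.13  1.39 -0.03]
clock: 7.7
tool_pos: [603.3, -336.9, 320.8]
orientation: [0.0, 0.826, 0.564, -0.001]
contact_force: [-6.4, -2.6, 5.0]
width: 8.3
gripper_force: 37.4
t 7.7 tcp [ 603.33 -336.89  320.82] inbin [ 63.46  -0.79 320.82] yang -21.39454242203082 z [-0. -0. -1.] F [-6.44 -2.63  5.01] w 8.263012036313526 37.41596281528473 q [ 0.6   0.49 -0.26  1.27  0.13  1.39 -0.03]
```

View pics/s2.png

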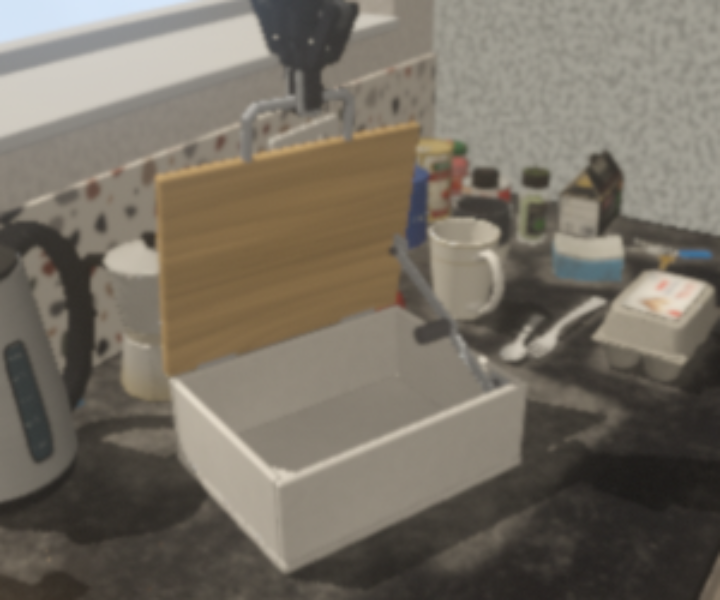

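The lid is nearly upright. The knee knob is at crop (433,331), which is scene pixel (310,188), and the stay looks close to straight.

```bash
python3 -m pendant '[0,0,0,0,0,0,0,0]'; python3 - <<'E'
from h import *
st();im,d=bot.read_camera("scene");cv2.imwrite("pics/s3.png",cv2.resize(im[140:220,270:350,::-1],None,fx=7,fy=7))
for uv in[(308,189),(310,188),(313,187)]:
    o,r=ray("scene",uv);print(uv,d[uv[1],uv[0]],B.T@(o+r*d[uv[1],uv[0]]-C))
E
```

```text
clock: 8.0
tool_pos: [603.3, -336.9, 320.8]
orientation: [0.001, 0.826, 0.564, -0.001]
contact_force: [-6.5, -1.9, 5.9]
width: 8.3
gripper_force: 37.4
t 8.0 tcp [ 603.32 -336.87  320.82] inbin [ 63.44  -0.78 320.82] yang -21.391179927929986 z [-0. -0. -1.] F [-6.45 -1.85  5.93] w 8.294676352127981 37.41535484790802 q [ 0.6   0.49 -0.26  1.27  0.13  1.39 -0.03]
(308, 189) 844.8131 [-18.   -75.22 126.91]
(310, 188) 849.03394 [-16.82 -81.87 126.78]
(313, 187) 849.86694 [-19.2  -88.36 128.24]
```

View pics/s3.png

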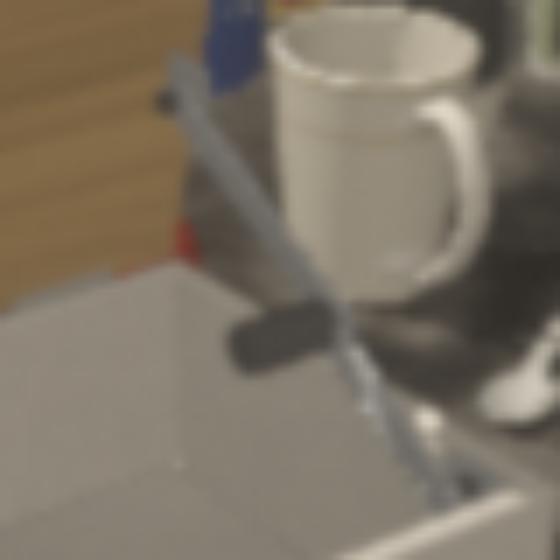

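```bash
python3 -m pendant '[0,-1.5,0,0,0,-1.5,0.3,0,0,-1.5,0.4,0,0,-1.5,0.5,0,0,0,0,0,0,0,0,0]' - 20; python3 - <<'E'
from h import *
st();im,d=bot.read_camera("scene");cv2.imwrite("pics/s4.png",cv2.resize(im[140:220,270:350,::-1],None,fx=7,fy=7))
for uv in[(308,189),(310,188),(310,186),(313,187)]:
    o,r=ray("scene",uv);print(uv,d[uv[1],uv[0]],B.T@(o+r*d[uv[1],uv[0]]-C))
E
```

```text
clock: 8.8
tool_pos: [599.1, -335.1, 320.1]
orientation: [0.002, 0.826, 0.564, 0.0]
contact_force: [-2.4, -4.3, 3.9]
width: 7.9
gripper_force: 37.3
t 8.8 tcp [ 599.06 -335.15  320.07] inbin [ 58.84  -0.72 320.07] yang -21.38907315888659 z [ 0. -0. -1.] F [-2.43 -4.34  3.92] w 7.860723672663411 37.30695962905884 q [ 0.61  0.48 -0.26  1.29  0.13  1.38 -0.03]
(308, 189) 837.18256 [-23.15 -70.84 130.52]
(310, 188) 839.2057 [-23.43 -76.18 131.4 ]
(310, 186) 839.2949 [-21.58 -77.54 135.08]
(313, 187) 843.85126 [-23.23 -84.83 131.06]
```

View pics/s4.png

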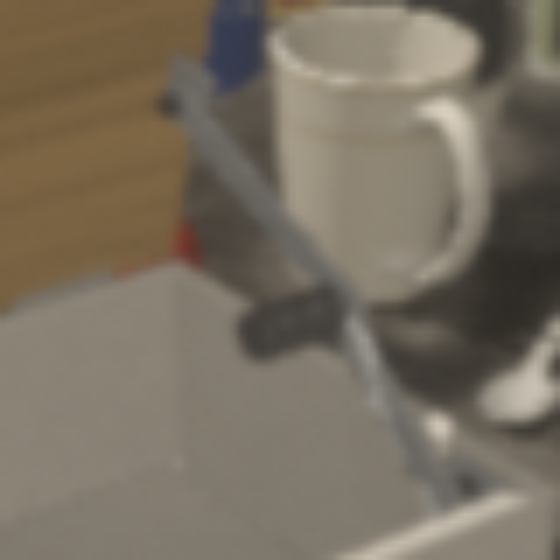

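The knob has jumped up and forward by about 9 mm (now at crop (290,325)), so the stay has locked. I'll release and rise clear.

```bash
python3 -m pendant '[0,0,0,0,0,0,0,0,0,0,0,0]' -0.2 20; python3 -m pendant '[0,0,-10,0,0,0,-30,0,0,0,-40,0,0,0,-10,0]'; python3 - <<'E'
from h import *
st();im,d=bot.read_camera("scene")
uv=(310,187);o,r=ray("scene",uv);print(B.T@(o+r*d[uv[1],uv[0]]-C))
E
```

```text
clock: 9.22
tool_pos: [599.4, -332.7, 318.4]
orientation: [-0.0, 0.825, 0.565, 0.0]
contact_force: [0.2, -0.2, 0.0]
width: 34.5
gripper_force: 0.0
clock: 9.72
tool_pos: [600.0, -333.5, 412.6]
orientation: [0.002, 0.826, 0.564, 0.001]
contact_force: [-0.2, 0.5, 0.5]
width: 34.2
gripper_force: 0.0
t 9.725 tcp [ 599.96 -333.47  412.56] inbin [ 59.07   1.17 412.56] yang -21.288852034685284 z [ 0. -0. -1.] F [-0.23  0.49  0.51] w 34.20777790212209 0.0 q [ 0.59  0.46 -0.26  1.12  0.12  1.57 -0.01]
[-22.14 -77.17 132.99]
```

```bash
python3 -m pendant '[-30,-27,0,0,-30,-27,0,0,-30,-27,0,0,0,0,0,0,0,0,0,0,0,0,0,0,0,0,0,0,0,0,0,0]' -1; python3 - <<'E'
from h import *
st()
def P(uv,y=-106):
    o,r=ray("scene",uv);o=B.T@(o-C);r=B.T@r;return o+r*(y-o[1])/r[1]
a,b=P((294.3,154.3)),P((336.4,209.3));print(a,b,P((319,185)))
k=np.array([-15,128]);v=k-b[[0,2]];L=np.hypot(*v);al=np.arctan2(v[1],v[0]);print(L,np.degrees(al))
for dz in(0,10,20,30,35,40,45):
    an=np.arcsin((v[1]-dz)/L);print(dz,b[0]+L*np.cos(an))
E
```

```text
clock: 10.78
tool_pos: [491.4, -387.4, 408.3]
orientation: [-0.0, 0.825, 0.565, 0.0]
contact_force: [0.1, 0.2, 0.3]
width: -0.3
gripper_force: 0.0
t 10.775 tcp [ 491.44 -387.44  408.34] inbin [-22.43 -88.54 408.34] yang -21.24288165428165 z [-0.  0. -1.] F [0.1  0.2  0.35] w -0.34074050214576046 0.0 q [ 0.76  0.34 -0.24  1.3   0.08  1.51  0.15]
[  71.61 -106.    170.04] [ -78.61 -106.     93.73] [ -18.91 -106.    127.61]
72.25352806089516 28.310197845557038
0 -14.999999999999993
10 -10.554609678495495
20 -7.780308429476193
30 -6.484008219950596
35 -6.36169893961079
40 -6.58586266021743
45 -7.159760250208819
```

```bash
python3 -m pendant '[0,2,50,0,0,0,50,0,0,0,50,0,0,0,50,0,0,0,40,0,0,0,10,0,0,0,0,0]'; python3 -c "
from h import *
st()"
```

```text
clock: 11.65
tool_pos: [493.2, -388.6, 159.0]
orientation: [-0.0, 0.826, 0.564, 0.0]
contact_force: [1.0, -0.0, 0.3]
width: -0.1
gripper_force: 0.0
t 11.65 tcp [ 493.22 -388.62  159.  ] inbin [-20.34 -88.99 159.  ] yang -21.284328767658398 z [ 0.  0. -1.] F [ 1.04 -0.04  0.25] w -0.05576565027051622 0.0 q [ 0.76  0.5  -0.24  1.65  0.13  1.01  0.11]
```

```bash
python3 -m pendant '[0,0,8,0,0,0,8,0,0,0,6,0,0,0,6,0,0,1,6,0,0,1,6,0]'; python3 -c "
from h import *
st()"
```

```text
clock: 12.4
tool_pos: [494.2, -389.2, 117.9]
orientation: [-0.0, 0.826, 0.564, -0.0]
contact_force: [0.0, -0.2, 0.1]
width: -0.1
gripper_force: 0.3
t 12.4 tcp [ 494.25 -389.17  117.89] inbin [-19.19 -89.13 117.89] yang -21.30098174696924 z [-0.  0. -1.] F [ 0.  -0.2  0.1] w -0.082625246559215 0.313668055459857 q [ 0.76  0.54 -0.23  1.69  0.15  0.93  0.09]
```

```bash
python3 - <<'E'
from h import *
im,d=bot.read_camera("scene");cv2.imwrite("pics/s5.png",cv2.resize(im[50:280,170:400,::-1],None,fx=2.6,fy=2.6))
E
```

```text
(no output)
```

View pics/s5.png

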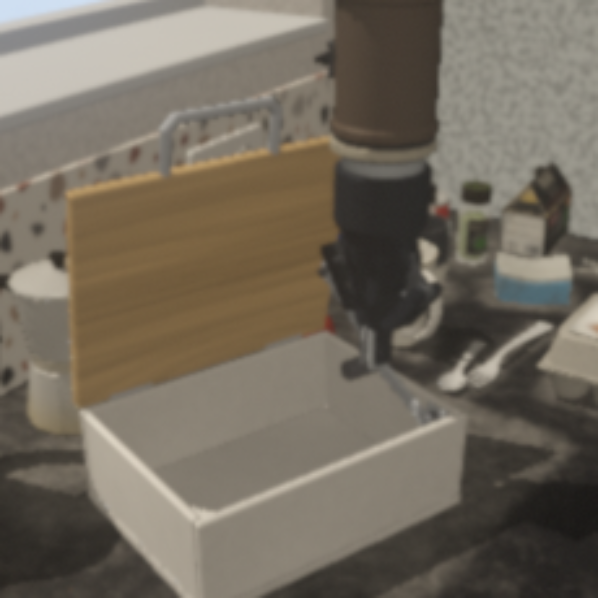

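The knob at (357,367) is under the fingertips and going down, and the lid is still up. I'll press further.

```bash
python3 -m pendant '[0,1,7,0,0,1,7,0,0,1,6,0,0,0,5,0]'; python3 -c "
from h import *
st()"; python3 -m pendant '[0,-5,-5,0,0,-40,-5,0,0,-55,-5,0,0,-55,-10,0,0,-40,-20,0,0,0,0,0]'; python3 - <<'E'
from h import *
st();im,d=bot.read_camera("scene");cv2.imwrite("pics/s6.png",cv2.resize(im[50:280,170:400,::-1],None,fx=2.6,fy=2.6))
E
```

```text
clock: 12.95
tool_pos: [497.7, -390.5, 93.3]
orientation: [0.0, 0.826, 0.564, 0.0]
contact_force: [-0.6, 0.3, 2.4]
width: -0.0
gripper_force: 1.1
t 12.95 tcp [ 497.7  -390.52   93.27] inbin [-15.48 -89.13  93.27] yang -21.297075400142347 z [ 0. -0. -1.] F [-0.61  0.27  2.37] w -0.015382288055799458 1.14951616153121 q [ 0.75  0.58 -0.23  1.7   0.16  0.89  0.09]
clock: 13.7
tool_pos: [313.6, -319.6, 140.2]
orientation: [0.001, 0.826, 0.563, -0.0]
contact_force: [0.8, 0.3, -0.8]
width: -0.4
gripper_force: 0.0
t 13.7 tcp [ 313.62 -319.55  140.18] inbin [-212.76  -89.88  140.18] yang -21.417697900248836 z [ 0. -0. -1.] F [ 0.76  0.27 -0.79] w -0.37841942025183867 0.0 q [ 0.92  0.24 -0.27  2.1   0.09  0.81  0.22]
```

View pics/s6.png

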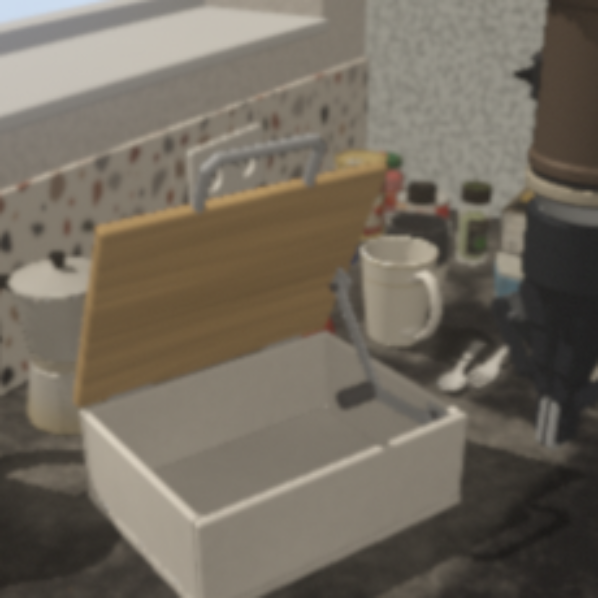

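The stay has broken and the lid is sinking, with the arm clear. I'll back off a little further and wait.

```bash
W='[0,0,0,0,0,0,0,0,0,0,0,0,0,0,0,0,0,0,0,0,0,0,0,0,0,0,0,0,0,0,0,0,0,0,0,0,0,0,0,0]'
python3 -m pendant '[-30,-10,-20,0,-30,0,-20,0,0,0,0,0,0,0,0,0,0,0,0,0,0,0,0,0,0,0,0,0,0,0,0,0,0,0,0,0,0,0,0,0]' >/dev/null
for i in 1 2 3 4 5; do python3 -m pendant '[0,0,0,0,0,0,0,0,0,0,0,0,0,0,0,0,0,0,0,0,0,0,0,0,0,0,0,0,0,0,0,0,0,0,0,0,0,0,0,0]' | head -1; done
python3 - <<'E'
from h import *
im,d=bot.read_camera("top");d0=np.load("pics/top0.npy")
print("depth change over lid/handle",[(uv,float(d[uv]-d0[uv])) for uv in[(150,270),(200,270),(240,260),(260,300),(230,190)]])
cv2.imwrite("pics/t2.png",im[:,:,::-1])
E
```

```text
clock: 16.25
clock: 17.5
clock: 18.75
clock: 20.0
clock: 21.25
depth change over lid/handle [((150, 270), -1.45086669921875), ((200, 270), -0.7314453125), ((240, 260), 2.64300537109375), ((260, 300), -0.2606201171875), ((230, 190), 0.49957275390625)]
```

View pics/t2.png

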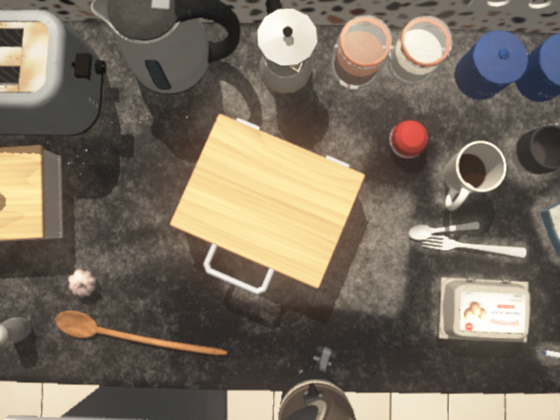

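The lid is shut: its corners are back at (222,118) and (319,286), and the depth over it matches the start.

```bash
python3 -c "
from cell import bot
print(bot.sign_off())"
```

```text
the job is handed in; nothing more can be done
None
```

The job is handed in: the lid stood open on its locked stay alone for about 2.5 s, and after I pressed the knee down it sank fully shut by itself without slamming, all within about 21 s. The lid and knee readings come from the camera images; the hand-in returned no verdict.

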